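Park the scraper, fetch the carved tile from its case

ROBOT

A 7-joint arm with a two-finger parallel gripper is mounted at the origin on the work surface. World frame = base frame: x ahead of the robot, y to its left, z up, the work surface at z = 0. Lengths are in m, angles in rad, forces in N, time in s.
With the tool pointing down it reaches from about 0.35 to 0.9 m from the base axis. Payload 8.1 kg.
Tool frame: the origin (TCP) lies between the finger pads; the fingertips stand 22 mm ahead of it and the grasp point (between the pads) lies 3 mm ahead of it (arm.tip_reach is the distance from the TCP to the fingertips, in m); z points along the fingers, y is the line along which they close (so a half turn about z gives the same grasp; the last joint's range is limited). The gripper opens to 92 mm and grips with 3 to 60 N. Pads are 19 mm wide; open, the fingers measure 130 mm over their backs; the gripper's body (75 mm by 190 mm) begins 47 mm behind the grasp point.
Start: joints at [1.207, 0.434, 0.025, 1.573, -0.012, 1.134, -0.075], TCP at [0.161, -0.604, 0.249] pointing down, gripper open.
Joint ranges: [-2.62, 2.62], [-0.44, 2.09], [-1.27, 1.32], [0.08, 2.57], [-1.32, 4.46], [0.12, 2], [-2.74, 2.74]. Speed limits (rad/s): [2.22, 2.22, 3.01, 3.01, 3.14, 3.14, 3.14].

INTERFACE

Orientations are given as a rotation vector (axis times angle).
In Python, from cell import telemetry, vision, job, arm gives the robot as it stands. The module is installed in compiled form; this text tells all that it offers.
- The arm moves only by the shell command python3 -m creep 'ROWS' [FORCE]. ROWS is text: rows parted by semicolons, each of 7 numbers parted by spaces: the finger opening in cm, from 0 to 9.18, then the shift along the tool's x, y, z in cm, then the turn, a rotation vector about the tool's x, y, z in degrees. A call has 1 to 5 rows; each row is the pose to reach, as a shift and turn from the pose commanded when the call began, along the tool's axes at that moment; what a row does not reach only later rows make up. A row lasts 1/8 s, in which the tool goes at most 62.5 mm and 10.7 degrees, less where a joint would pass 70% of its speed; a pose out of reach is approached as far as the arm can. A call with a gripper value outside its range is refused whole. The fingers move at their own pace and stop on an object; FORCE is the grip in N (left out, the last holds). Time passes only in rows, so rows that repeat a pose let the fingers close. It gives the time, the measured TCP pose, the force, the opening and the grip force at its end, in the units of the state.
- telemetry.observe(): the state, without advancing time (a new reading comes with each control period).
- vision.get_image(name): name is "scene" or "top"; returns the picture (400x640x3 uint8, red, green, blue); there is no depth.
- vision.camera_info(name): a dict with "fov_y" (degrees; the focal length in pixels is half the picture's height over the tangent of half this angle, whatever the lens; pixels are square), "cx", "cy" (the principal point, pixels), "dist_coeffs" ([k1, k2, p1, p2, k3] as OpenCV has them; the pictures are not rectified), "extrinsics" (4x4, takes a point from camera to world coordinates). Camera axes: x right, y down, z forward; pixel columns grow to the right and rows downward; lengths in m; the calibration is good to about 2 mm. A picture is of the moment at which its call begins. camera_info takes no time and is no camera call.
- job.sign_off(): hands the job in; it is judged then, once.
The state is a dict: "clock": time; "joints": joint angles; "dq": joint speeds; "joint_efforts": joint torques, N m; "position": TCP position; "ee_rot": TCP orientation; "force": force on the tool from outside, world axes, zero at the start; "ft_torque": the same for the moment, N m; "width": opening from 0.0 (shut) to 1.0 (fully open); "gripper_force": force on a finger pad.
Only numpy, scipy, OpenCV 4.12 (cv2) and the standard library are available. Lean on these libraries where they do the work, as an engineer would, in place of code of your own. Each camera call takes 0.05 s, during which the arm holds its last target. There are 200 camera calls.

TASK

Clear the rubbing slab first: take the flat scraper off it and slide its blade fully home into the slot of the wooden rack, and let go of it. Then swing the lid of the case right up and leave it standing open, draw the carved tile standing inside it out, and present it over the middle of the slab, a few centimetres clear of it, upright, with its faces parallel to the slab's front edge. Finish while still holding it there, still, in the gripper; leave all the other things on the table undisturbed.

Things in the scene. Friction and masses are not known exactly. Their poses are not given: they have to be found in the camera images.
- slab: fixed white paper-covered stone slab in the middle of the table, 180 (x) x 200 (y) x 30 mm tall; origin centre of underside, z up; its front edge (towards the robot, 200 mm long) runs along its y, its x points away from the robot. Nothing loose on it but the scraper
- scraper: flat scraper lying on the slab, 190 mm long: steel blade 95 long x 50 wide x 3 mm thick at its +x end, dark wooden handle 95 long x 26 wide x 18 mm tall at its -x end, one flat underside. Origin on the underside where handle meets blade, x towards the tip, z up. About 0.13 kg, balances about 20 mm into the blade
- scraper_grip (a point): point to grip the scraper: middle of the handle's height and width, 30 mm behind the blade (9 mm above the underside); fingers close along the scraper's y (26 mm)
- scraper_tip (a point): middle of the blade's leading edge, 95 mm ahead of the scraper's origin, 1.5 mm above the underside
- rack: fixed wooden blade rack left or right of the slab, 106 x 90 x 67 mm tall; origin under the middle of its 100 mm base block. Base top z = 45 mm is the slot floor; roof (underside z = 55) over x = -15 to 50, so the level slot is 10 high, 62 wide, mouth facing -x (robot side); bare floor x = -50 to -15 is a lip; back wall at x = 50. Blade slides in flat along +x and rests on the floor
- rack_mouth (a point): middle of the slot's mouth, at floor height (x = -15, y = 0, z = 45 mm in the rack's frame)
- case: fixed open-topped pale wooden case on the other side of the slab, 150 (x) x 120 (y) x 85 mm tall, walls and floor 6 mm; origin centre of underside, front towards -x (the robot's side). Across its middle (along y) inside run two cheeks 22 mm above the floor with a 14 mm groove between them, in which the tile stands
- lid (a joint): lid angle, rad: 0 shut, 1.57 upright, stop at 1.8; starts 0 to 0.15. Brown wooden flap 150 x 120 x 8 mm, hinged along the case's far (+x) top edge, opens up and away; stiff hinge: it stays at any angle where it is left (about 3 N at the bar moves it)
- lid_bar (a point): middle of the lid's pull: round steel bar 10 mm thick, 80 mm long, parallel to the case's y, on two arms at its ends, 45 mm before the lid's front edge (195 mm from the hinge axis in the lid's plane; 40 mm free between bar and lid or case wall). A finger fits either side from above; the bar turns between the fingers as the lid swings
- lid_hinge (a point): middle of the lid's hinge axis, at the top far edge of the case (x = 75, y = 0, z = 85.5 mm in the case's frame); the bar lies 4 mm above the axis when shut. The axis runs along the case's y
- tile: dark slate carved tile hidden in the case, 10 mm thick (its x) x 90 wide (its y) x 70 tall (its z), relief on its -x face; stands on edge in the groove on the case floor (6 mm up), its x along the case's x; origin middle of its lower edge. Top edge 76 mm above the table, below the case's rim. About 0.17 kg. Grip its top edge across the 10 mm
- mallet: cloth-wrapped mallet lying flat: cream head 50 x 130 x 52 mm, square wooden handle 22 mm thick, 220 mm long in all, far left of the table; origin under the handle 20 mm behind the head, +x towards the head. Bystander
- ink_jar: small amber jar with black cap, 56 mm across, 75 mm tall, beyond the slab on one side; origin centre of underside. Bystander
- ink_dish: shallow white ceramic dish, 90 mm across, 30 mm tall, beyond the slab; origin centre of underside. Bystander
- water_cup: blue ceramic cup, 68 mm across, 80 mm tall, beyond the slab on one side; origin centre of underside. Bystander
- brush: wooden brush lying on the table close to the robot, on its left; origin under its middle. Bystander
- paperweight: brass bar 30 x 140 x 22 mm lying close to the robot, on its right; origin centre of underside, long side along y. Bystander
- tape_roll: yellow tape ring lying flat, 90 mm across, 25 mm tall, far right; origin centre of underside. Bystander

How it is judged:
By the outcome, as a careful person would: the job done as asked, in the order asked, and still so for the second after the job is handed in, while the arm keeps its last pose, push and grip.
It also fails if it takes over 70 s, if anything falls off the work surface, if the arm or the gripper's body presses on something with over 40 N, if the wrist force passes 120 N, or if a joint passes its speed limit or range.

## Working session

There is one attempt and no reset: what is moved stays moved. The work goes in short steps, Python scripts to look and compute and a shell command to move; the robot and the scene stay as the last step left them, time stands still between calls to the robot, and variables do not carry over. Pictures are saved under pics/ and viewed, at most 10 in all, crops included, and the job is handed in when it is done.

```bash
mkdir -p pics; python3 - <<'E'
from cell import telemetry, vision, job, arm
import cv2,numpy as np
np.set_printoptions(precision=4,suppress=True)
s=telemetry.observe()
print({k:(np.round(v,3).tolist()) for k,v in s.items()}, arm.tip_reach)
for n in("scene","top"):
    im=vision.get_image(n); cv2.imwrite(f"pics/{n}0.png",im[:,:,::-1]); c=vision.camera_info(n)
    print(n,c["fov_y"],c["cx"],c["cy"],c["dist_coeffs"]);print(np.array(c["extrinsics"]))
E
ls
```

```text
{'clock': 0.0, 'joints': [1.207, 0.435, 0.025, 1.574, -0.012, 1.134, -0.075], 'dq': [-0.001, -0.001, 0.001, 0.0, -0.001, 0.0, 0.0], 'joint_efforts': [-0.001, -66.784, 0.984, -31.446, -0.061, 0.043, 0.0], 'position': [0.161, -0.603, 0.248], 'ee_rot': [-3.113, -0.408, 0.001], 'force': [-0.189, 0.668, 0.21], 'ft_torque': [-0.019, -0.025, 0.05], 'gripper_force': 0.0, 'width': 1.0} 0.022
scene 48.04357208439117 322.10996802876457 204.3503450459843 [-0.0365  0.      0.      0.      0.    ]
[[ 0.8057  0.3616 -0.4692  1.2677]
 [ 0.5924 -0.4899  0.6396 -0.9749]
 [ 0.0014 -0.7933 -0.6088  1.0274]
 [ 0.      0.      0.      1.    ]]
top 48.05518107550124 313.2641169699082 195.28398906923016 [0.0052 0.     0.     0.     0.    ]
[[-0.0271 -0.9816  0.189   0.2446]
 [-0.9996  0.0261 -0.0075  0.0069]
 [ 0.0024 -0.1891 -0.982   1.6086]
 [ 0.      0.      0.      1.    ]]
pics
```

View pics/top0.png

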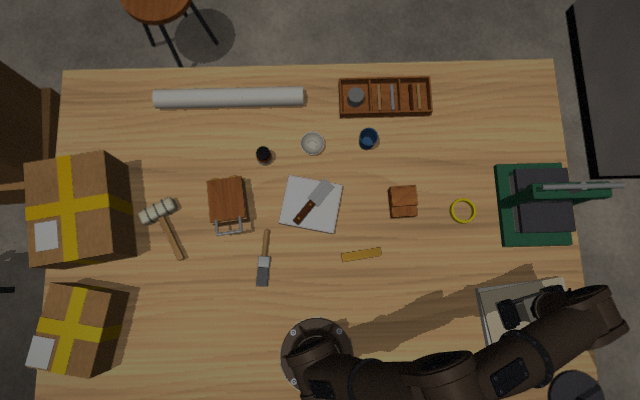

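View pics/scene0.png

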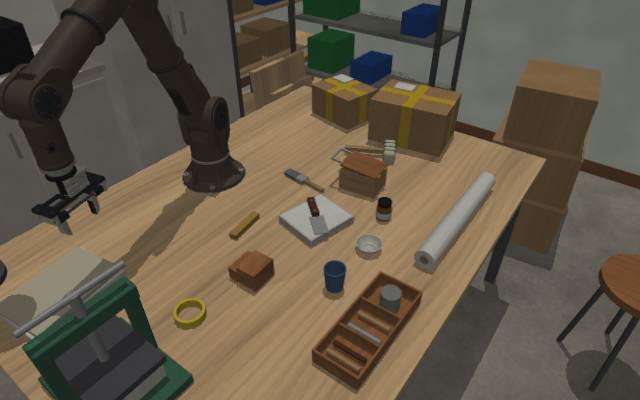

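The top view shows the case with its brown lid at (227,203), the slab with the scraper at (312,205), and the rack at (403,201). Image up is world +x. In the scene view, the slab is at (316,217), the rack at (252,268) and the case at (362,172). I'll enlarge these.

```bash
cat > h.py <<'E'
import cv2,numpy as np
from cell import telemetry, vision, job, arm
from scipy.spatial.transform import Rotation as R
np.set_printoptions(precision=4,suppress=True)
def cam(n):
    c=vision.camera_info(n); f=200/np.tan(np.radians(c["fov_y"]/2))
    return np.array([[f,0,c["cx"]],[0,f,c["cy"]],[0,0,1]]),np.array(c["dist_coeffs"],float),np.array(c["extrinsics"])
def rays(n,uv):
    K,d,E=cam(n); p=cv2.undistortPoints(np.array(uv,float).reshape(-1,1,2),K,d)[:,0]
    return E[:3,3],np.c_[p,np.ones(len(p))]@E[:3,:3].T
def onz(n,uv,z):
    o,v=rays(n,uv); return o+v*((z-o[2])/v[:,2])[:,None]
def proj(n,P):
    K,d,E=cam(n); W=np.linalg.inv(E); return cv2.projectPoints(np.array(P,float).reshape(-1,3),cv2.Rodrigues(W[:3,:3])[0],W[:3,3],K,d)[0][:,0]
def tri(ua,ub):
    o1,v1=rays("top",ua);o2,v2=rays("scene",ub);out=[]
    for a,b in zip(v1,v2):
        t=np.linalg.lstsq(np.c_[a,-b],o2-o1,rcond=None)[0]; p,q=o1+a*t[0],o2+b*t[1]; out.append(np.r_[(p+q)/2,np.linalg.norm(p-q)])
    return np.array(out)
def rel(pos,rot):  # rows shift/turn from current measured to target
    s=telemetry.observe(); A=R.from_rotvec(s["ee_rot"]); B=R.from_matrix(rot)
    print("shift cm",A.inv().apply(np.array(pos)-s["position"])*100,"turn deg",np.degrees((A.inv()*B).as_rotvec()))
E
python3 - <<'E'
import cv2
a=cv2.imread("pics/top0.png")[160:260,190:440]; b=cv2.imread("pics/scene0.png")[140:300,215:415]
cv2.imwrite("pics/c1.png",cv2.resize(a,None,fx=3.2,fy=3.2,interpolation=cv2.INTER_CUBIC))
cv2.imwrite("pics/c2.png",cv2.resize(b,None,fx=3.7,fy=3.7,interpolation=cv2.INTER_CUBIC))
E
```

```text
(no output)
```

View pics/c1.png

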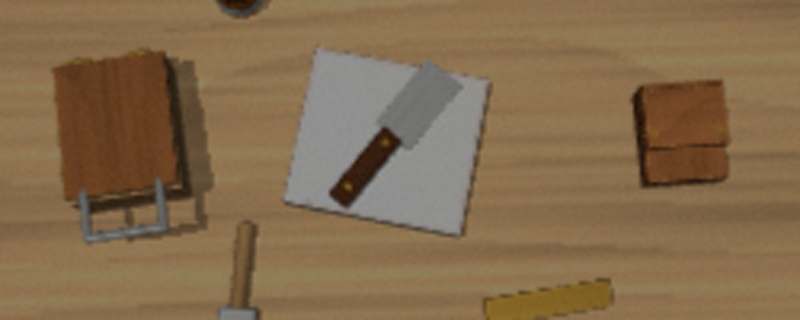

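View pics/c2.png

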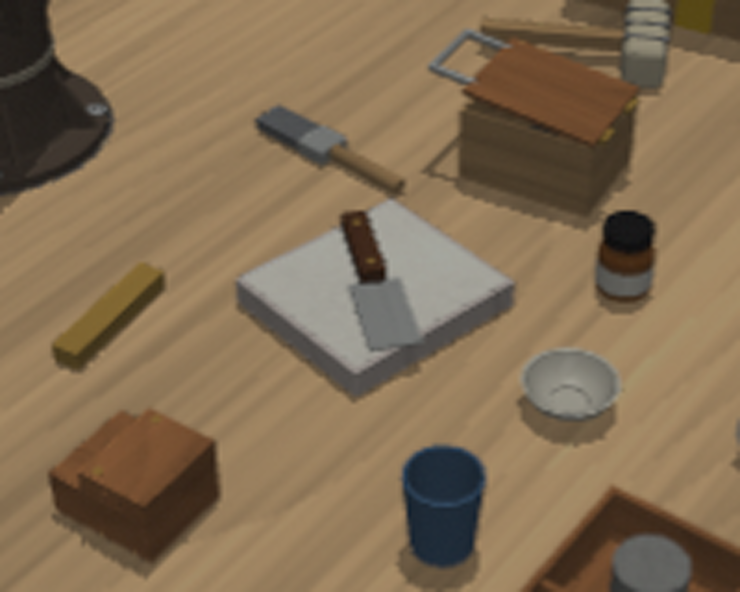

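The top crop gives these positions in crop pixels:
- Slab corners: about (316,47), (490,80), (462,236), (285,205)
- Scraper: butt (343,197), blade end (447,75)
- Rack roof: (640,85) to (727,145), with the lip below it
- Lid: (55,67) to (175,195), bar about (87,238) to (168,230)

The scene crop shows the lid slightly raised. Next I'll measure with masks.

```bash
cat > m.py <<'E'
from h import *
im={n:cv2.imread(f"pics/{n}0.png") for n in("top","scene")}
U=6
def up(n,x0,y0,x1,y1):
    return cv2.resize(im[n][y0:y1,x0:x1],None,fx=U,fy=U,interpolation=cv2.INTER_CUBIC),(x0,y0)
def big(m): 
    c=max(cv2.findContours(m.astype(np.uint8),cv2.RETR_EXTERNAL,cv2.CHAIN_APPROX_NONE)[0],key=cv2.contourArea); return c
def px(p,o): return (np.array(p,float).reshape(-1,2)+.5)/U-.5+o
def rect(n,c,o,z):
    w=onz(n,px(c,o),z)[:,:2]; hull=cv2.convexHull((w*1000).astype(np.float32)); return cv2.minAreaRect(hull)
# slab
for n,box in(("top",(272,168,350,240)),("scene",(275,190,360,252))):
    a,o=up(n,*box); h=cv2.cvtColor(a,cv2.COLOR_BGR2HSV)
    m=(h[...,1]<60)&(h[...,2]>(95 if n=="top" else 120)); print(n,"slab",rect(n,big(m),o,.03))
    d=(h[...,2]<85)&(h[...,1]>80)
    if n=="top":
        cc=big(d); print("handle",rect(n,cc,o,.048))
        b=(h[...,1]<60)&(h[...,2]>90)&(h[...,2]<150); k=b.astype(np.uint8); k=cv2.morphologyEx(k,cv2.MORPH_OPEN,np.ones((15,15)))
        print("blade",rect(n,big(k),o,.033))
f=lambda P:(np.array(P,float)+.5)/3.2-.5+[190,160]
g=lambda P:(np.array(P,float)+.5)/3.7-.5+[215,140]
print("slab clicked",onz("top",f([(316,47),(490,80),(462,236),(285,205)]),.03))
print("slab sc clicked",onz("scene",g([(237,285),(354,378),(513,287),(392,200)]),.03))
print("handle/blade",onz("top",f([(331,193),(347,207),(380,127),(400,146)]),.048),onz("top",f([(430,62),(463,86),(376,127),(409,149)]),.033))
print("rack roof",onz("top",f([(640,85),(722,81),(727,142),(645,148)]),.067),"lip",onz("top",f([(643,186),(727,180)]),.045))
print("rack roof sc",onz("scene",g([(149,411),(216,440),(147,496),(79,470)]),.067))
print("rack low",onz("scene",g([(51,477),(122,411)]),.045), onz("scene",g([(150,557)]),.0))
print("lid tri: far L, far R, nearR, nearL, barL, barR", tri(f([(55,67),(164,52),(180,185),(66,200),(88,240),(168,232)]),g([(600,138),(637,90),(511,41),(466,90),(432,69),(468,34)])))
print("case",onz("scene",g([(461,152),(587,208),(631,167)]),.0))
E
python3 m.py
```

```text
top slab ((523.3536376953125, 4.686187744140625), (200.65402221679688, 190.59286499023438), 77.47197723388672)
handle ((487.22979736328125, 30.207923889160156), (25.004669189453125, 95.92257690429688), 49.36957931518555)
blade ((521.8663330078125, 4.9031982421875), (200.27268981933594, 188.26866149902344), 77.47197723388672)
scene slab ((510.4173278808594, -26.462547302246094), (128.12002563476562, 181.03457641601562), 77.74394989013672)
slab clicked [[ 0.6279  0.0827  0.03  ]
 [ 0.5846 -0.1124  0.03  ]
 [ 0.4096 -0.0746  0.03  ]
 [ 0.4492  0.1199  0.03  ]]
slab sc clicked [[ 0.4181 -0.0754  0.03  ]
 [ 0.5878 -0.1133  0.03  ]
 [ 0.6314  0.0782  0.03  ]
 [ 0.4553  0.1226  0.03  ]]
handle/blade [[ 0.4588  0.0681  0.048 ]
 [ 0.4429  0.0509  0.048 ]
 [ 0.5308  0.0126  0.048 ]
 [ 0.5089 -0.0089  0.048 ]] [[ 0.6064 -0.0454  0.033 ]
 [ 0.5778 -0.0816  0.033 ]
 [ 0.5337  0.0171  0.033 ]
 [ 0.5078 -0.0189  0.033 ]]
rack roof [[ 0.5666 -0.274   0.067 ]
 [ 0.5687 -0.3644  0.067 ]
 [ 0.5006 -0.3651  0.067 ]
 [ 0.4964 -0.2753  0.067 ]] lip [[ 0.4578 -0.2746  0.045 ]
 [ 0.462  -0.3674  0.045 ]]
rack roof sc [[ 0.4998 -0.2799  0.067 ]
 [ 0.5678 -0.2725  0.067 ]
 [ 0.5655 -0.3526  0.067 ]
 [ 0.5017 -0.3642  0.067 ]]
rack low [[ 0.4714 -0.3696  0.045 ]
 [ 0.4636 -0.2778  0.045 ]] [[ 0.5653 -0.3578  0.    ]]
lid tri: far L, far R, nearR, nearL, barL, barR [[0.5893 0.3562 0.0423 0.0513]
 [0.6216 0.2533 0.1501 0.0577]
 [0.4805 0.2371 0.1642 0.0641]
 [0.4354 0.3348 0.0559 0.0599]
 [0.3954 0.3122 0.0761 0.0429]
 [0.429  0.2474 0.151  0.0514]]
case [[0.4387 0.2718 0.    ]
 [0.6029 0.2651 0.    ]
 [0.6024 0.3574 0.    ]]
```

```bash
cat > m2.py <<'E'
from m import *
print('-----')
print("lid tri: farL farR nearR nearL barL barR", tri(f([(55,67),(164,52),(180,185),(66,200),(88,240),(168,232)]),g([(637,90),(600,138),(466,90),(511,41),(468,34),(432,69)])))
a,o=up("top",380,178,426,225); h=cv2.cvtColor(a,cv2.COLOR_BGR2HSV)
m=(h[...,0]<13)&(h[...,1]>110); print("rack all z.055",rect("top",big(m),o,.056))
a,o=up("top",200,170,255,245); h=cv2.cvtColor(a,cv2.COLOR_BGR2HSV)
m=(h[...,0]<12)&(h[...,1]>120)&(h[...,2]>75); print("lid z.10",rect("top",big(m),o,.10))
s=telemetry.observe(); A=R.from_rotvec(s["ee_rot"]).as_matrix(); p=s["position"]
v=im["scene"].copy()
for z in(-.044,-.1):
  q=proj("scene",[p+A@[x,y,z] for x,y in((.0375,.095),(.0375,-.095),(-.0375,-.095),(-.0375,.095))])
  cv2.polylines(v,[np.round(q*16).astype(int)],True,(0,255,0) if z>-.05 else (0,0,255),1,cv2.LINE_AA,4)
q=proj("scene",[p+A@[0,y,.022] for y in(-.046,.046)]);
for t in q: cv2.circle(v,tuple(np.round(t).astype(int)),2,(255,0,255),1)
print(A)
cv2.imwrite("pics/grip.png",cv2.resize(v[130:260,0:150],None,fx=4,fy=4,interpolation=cv2.INTER_CUBIC))
E
python3 m2.py | sed '1,/-----/d'
```

```text
lid tri: farL farR nearR nearL barL barR [[0.5977 0.3618 0.0939 0.0001]
 [0.6142 0.2469 0.1006 0.0114]
 [0.4665 0.2274 0.1117 0.0097]
 [0.4506 0.3442 0.1096 0.0005]
 [0.4085 0.3207 0.1143 0.0037]
 [0.4164 0.2391 0.113  0.0079]]
rack all z.055 ((512.982177734375, -306.1188659667969), (21.492311477661133, 18.349172592163086), 60.530269622802734)
lid z.10 ((576.7257080078125, 328.4901428222656), (2.200593948364258, 4.609564781188965), 72.56433868408203)
[[ 0.9662  0.2578 -0.0005]
 [ 0.2578 -0.9662  0.0013]
 [-0.0001 -0.0014 -1.    ]]
```

View pics/grip.png

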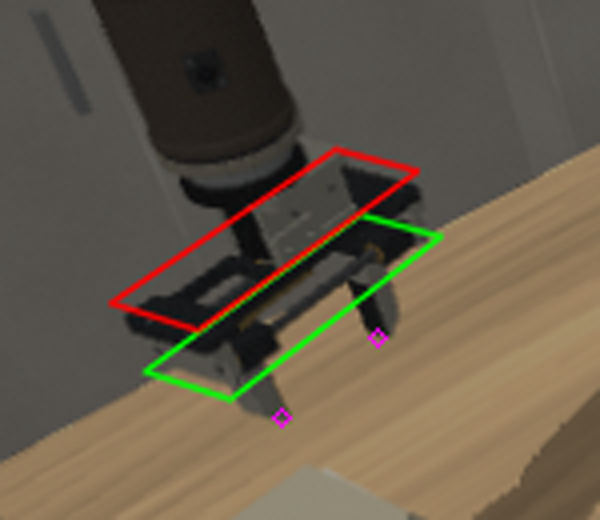

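The gripper overlay confirms the body's 190 mm runs along the closing axis. A level gripper over the tile would therefore hit a lid at 1.57, so I'll need the lid near its stop and a slight tilt. Next I'll refine the rack yaw, then move.

```bash
cat > m3.py <<'E'
from m import *
print('-----')
a,o=up("top",382,178,424,224); L=cv2.cvtColor(a,cv2.COLOR_BGR2LAB).astype(float)
q=lambda x,y:L[int((y-o[1])*U),int((x-o[0])*U)]
t,r=q(384,182),q(404,196); print("table",t,"roof",r,"lip",q(404,211))
m=np.linalg.norm((L-r)*[.3,1,1],axis=2)<np.linalg.norm((L-t)*[.3,1,1],axis=2)
c=big(cv2.morphologyEx(m.astype(np.uint8),cv2.MORPH_OPEN,np.ones((9,9)))); print(rect("top",c,o,.06))
b=px(cv2.approxPolyDP(cv2.convexHull(c),6,True),o); print(np.c_[b,onz("top",b,.067)[:,:2],onz("top",b,.045)[:,:2]])
g0=R.from_euler('z',-41,degrees=True).as_matrix()@np.diag([1,-1,-1]); print(g0)
rel([.500,.0185,.12],g0); rel([.500,.0185,.0545],g0)
E
python3 m3.py | sed '1,/-----/d'
```

```text
table [123. 134. 151.] roof [ 80. 142. 156.] lip [ 84. 143. 155.]
((512.9189453125, -317.76190185546875), (115.44012451171875, 102.33186340332031), 2.3930397033691406)
[[414.75   184.5833   0.5701  -0.3626   0.5748  -0.3679]
 [417.25   201.9167   0.5081  -0.367    0.5118  -0.3723]
 [416.9167 214.75     0.4629  -0.3626   0.4661  -0.3679]
 [412.9167 216.9167   0.4557  -0.3482   0.4587  -0.3533]
 [389.9167 218.0833   0.4538  -0.2682   0.4568  -0.2722]
 [387.5833 188.75     0.5577  -0.2662   0.5622  -0.2701]
 [390.4167 186.0833   0.567   -0.2767   0.5716  -0.2808]]
[[ 0.7547 -0.6561  0.    ]
 [-0.6561 -0.7547  0.    ]
 [ 0.      0.     -1.    ]]
shift cm [ 48.7879 -51.3397  12.8682] turn deg [-0.0696  0.0447 55.9381]
shift cm [ 48.7887 -51.3307  19.4182] turn deg [-0.0696  0.0447 55.9381]
```

```bash
python3 -m creep '9.18 10 -10.5 0 0 0 0; 9.18 20 -21 0 0 0 0; 9.18 48.8 -51.3 0 0 0 0; 9.18 48.8 -51.3 0 0 0 0; 9.18 48.8 -51.3 0 0 0 0'
python3 - <<'E'
from h import *
g0=R.from_euler('z',-41,degrees=True).as_matrix()@np.diag([1,-1,-1]); rel([.500,.0185,.12],g0)
E
```

```text
clock: 0.72
position: [0.3115, -0.3277, 0.2487]
ee_rot: [3.115, 0.408, 0.0]
force: [1.3, -0.5, 1.6]
width: 0.998
gripper_force: 0.0
shift cm [ 27.1339 -28.5913  12.8634] turn deg [ 0.0095 -0.0071 55.9353]
```

```bash
python3 -m creep '5 27.1 -28.6 4 0 0 12; 5 27.1 -28.6 6 0 0 22; 5 27.1 -28.6 6 0 0 32; 5 27.1 -28.6 6 0 0 42; 5 27.1 -28.6 6 0 0 50'
python3 -m creep '5 0 0 0 0 0 0;5 0 0 0 0 0 0'
python3 - <<'E'
from h import *
g0=R.from_euler('z',-41,degrees=True).as_matrix()@np.diag([1,-1,-1]); rel([.500,.0185,.09],g0)
E
```

```text
clock: 1.35
position: [0.4338, -0.1074, 0.2111]
ee_rot: [3.04, -0.793, -0.0]
force: [1.1, -0.8, -0.4]
width: 0.553
gripper_force: 0.0
clock: 1.6
position: [0.4329, -0.1092, 0.2111]
ee_rot: [3.042, -0.782, -0.001]
force: [-0.3, -0.6, 0.3]
width: 0.548
gripper_force: 0.0
shift cm [ -0.2702 -14.4295  12.0996] turn deg [ 0.0554  0.0363 12.1828]
```

```bash
python3 -m creep '5 -0.3 -6 4 0 0 6; 5 -0.3 -12 8 0 0 12.2; 5 -0.3 -14.4 12.1 0 0 12.2; 5 -0.3 -14.4 12.1 0 0 12.2; 5 -0.3 -14.4 12.1 0 0 12.2'
python3 - <<'E'
from h import *
cv2.imwrite("pics/g1.png",np.vstack([cv2.resize(vision.get_image("scene")[160:250,270:370,::-1],None,fx=3.3,fy=3.3,interpolation=cv2.INTER_CUBIC),cv2.resize(vision.get_image("top")[165:245,265:365,::-1],None,fx=3.3,fy=3.3,interpolation=cv2.INTER_CUBIC)]))
g0=R.from_euler('z',-41,degrees=True).as_matrix()@np.diag([1,-1,-1]); rel([.500,.0185,.0545],g0)
E
```

```text
clock: 2.22
position: [0.5001, 0.0168, 0.0905]
ee_rot: [2.939, -1.105, -0.001]
force: [0.5, 0.2, 0.5]
width: 0.545
gripper_force: 0.0
shift cm [-0.191  -0.0972  3.7047] turn deg [-0.0119 -0.1037 -0.2738]
```

View pics/g1.png

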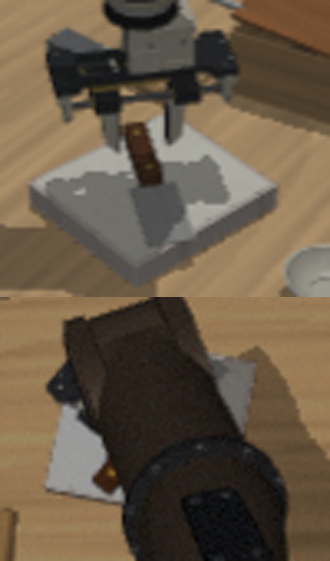

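The scene half shows the fingers straddling the handle, at about (145,140) in the crop. In the top half the arm hides the grasp. I'll descend and grip.

```bash
python3 -m creep '5 -0.2 -0.1 2 0 0 -0.3; 5 -0.2 -0.1 3.4 0 0 -0.3; 5 -0.2 -0.1 3.7 0 0 -0.3; 5 -0.2 -0.1 3.7 0 0 -0.3;  2.3 -0.2 -0.1 3.7 0 0 -0.3' 55
python3 -m creep '1.5 0 0 0 0 0 0; 1.5 0 0 0 0 0 0; 1.5 0 0 0 0 0 0; 1.5 0 0 0 0 0 0' 55
```

```text
clock: 2.95
position: [0.5, 0.0206, 0.0539]
ee_rot: [-2.944, 1.096, -0.001]
force: [-0.2, 0.0, -0.4]
width: 0.48
gripper_force: 0.0
clock: 3.45
position: [0.4999, 0.0208, 0.0536]
ee_rot: [-2.944, 1.096, -0.001]
force: [0.1, 1.0, 3.9]
width: 0.281
gripper_force: 54.9
```

```bash
python3 -m creep '1.5 0 0 -2 0 0 0; 1.5 0 0 -6 0 0 0; 1.5 0 0 -8 0 0 0; 1.5 0 0 -8 0 0 0'
python3 - <<'E'
from h import *
g0=R.from_euler('z',2,degrees=True).as_matrix()@np.diag([1,-1,-1]); rel([.3496,-.3252,.11],g0)
cv2.imwrite("pics/g2.png",cv2.resize(vision.get_image("scene")[150:260,260:380,::-1],None,fx=4,fy=4,interpolation=cv2.INTER_CUBIC))
E
```

```text
clock: 3.95
position: [0.5003, 0.0207, 0.1343]
ee_rot: [-2.943, 1.096, -0.003]
force: [-0.0, -0.2, -3.0]
width: 0.278
gripper_force: 54.9
shift cm [11.2258 36.0249  2.3941] turn deg [ -0.0411  -0.1255 -42.849 ]
```

View pics/g2.png

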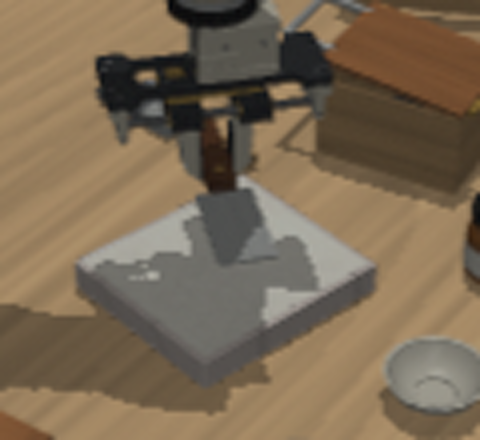

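The scraper is held in the air, with the blade's leading edge near crop (222,263) to (276,258). I'll check for droop while moving on.

```bash
python3 - <<'E'
from h import *
s=telemetry.observe(); A=R.from_rotvec(s["ee_rot"]).as_matrix(); p=s["position"]
q=proj("scene",[p+A@[x,y,.022] for x,y in((.030,.025),(.030,-.025),(.125,.025),(.125,-.025))]); print((q-[260,150]+.5)*4)
E
python3 -m creep '1.5 11.2 36 0 0 0 -10; 1.5 11.2 36 0 0 0 -20; 1.5 11.2 36 0 0 0 -30; 1.5 11.2 36 0 0 0 -38; 1.5 11.2 36 0 0 0 -42.8'
python3 - <<'E'
from h import *
g0=R.from_euler('z',2,degrees=True).as_matrix()@np.diag([1,-1,-1]); rel([.3496,-.3252,.0735],g0)
E
```

```text
[[193.7348 198.9685]
 [251.0225 191.2594]
 [216.9028 267.5552]
 [276.9288 259.0452]]
clock: 4.62
position: [0.3782, -0.2559, 0.132]
ee_rot: [-3.14, -0.061, 0.003]
force: [0.8, -0.9, -1.8]
width: 0.281
gripper_force: 54.9
shift cm [-3.1168  6.821   5.849 ] turn deg [-0.0719  0.0913  0.2281]
```

The prediction matches the image to about 1 px, so the blade is level.

```bash
python3 -m creep '1.5 -3.1 6.8 0 0 0 0; 1.5 -3.1 6.8 2 0 0 0.2; 1.5 -3.1 6.8 4 0 0 0.2; 1.5 -3.1 6.8 5.8 0 0 0.2; 1.5 -3.1 6.8 5.8 0 0 0.2'
python3 - <<'E'
from h import *
s=telemetry.observe(); A=R.from_rotvec(s["ee_rot"]).as_matrix(); p=s["position"]
g0=R.from_euler('z',2,degrees=True).as_matrix()@np.diag([1,-1,-1]); rel([.3496,-.3252,.0735],g0)
n="scene"; v=vision.get_image(n)[:,:,::-1]; w=vision.get_image("top")[:,:,::-1]
c=[cv2.resize(v[215:305,190:300],(600,490),interpolation=cv2.INTER_CUBIC)[:400], cv2.resize(w[170:240,370:435],None,fx=5.7,fy=5.7,interpolation=cv2.INTER_CUBIC)[:200]]
cv2.imwrite("pics/r1.png",c[0]); 
q=proj("scene",[p+A@[x,y,.0236] for x,y in((.125,.025),(.125,-.025))]); print((q-[190,215]+.5)*5.45)
E
```

```text
clock: 5.25
position: [0.3496, -0.3227, 0.0732]
ee_rot: [-3.138, -0.049, 0.006]
force: [-0.5, 1.5, -1.1]
width: 0.279
gripper_force: 54.9
shift cm [-0.003   0.2537 -0.0311] turn deg [-0.1859  0.2157 -0.2276]
[[249.2733 265.6916]
 [309.3587 214.6186]]
```

View pics/r1.png

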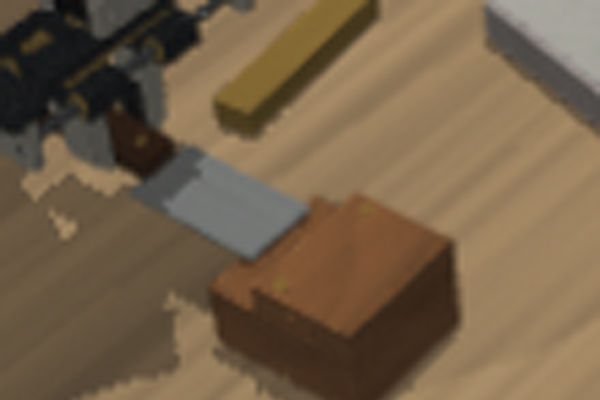

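The blade tip runs from (252,262) to (309,211), just short of the mouth. The lip edge is about (212,287) to (312,200) and the roof edge (255,290) to (358,195). Next I'll check the lateral offset with rays from the same camera.

```bash
python3 - <<'E'
from h import *
k=lambda P:(np.array(P,float)+.5)/5.45-.5+[190,215]
print("tip",onz("scene",k([(252,262),(309,211)]),.051)); print("lip",onz("scene",k([(212,287),(314,198)]),.045)); print("roof near, far",onz("scene",k([(255,290),(358,195),(352,336),(455,242)]),.067))
E
```

```text
tip [[ 0.4764 -0.3421  0.051 ]
 [ 0.4733 -0.2931  0.051 ]]
lip [[ 0.4676 -0.3656  0.045 ]
 [ 0.4632 -0.2792  0.045 ]]
roof near, far [[ 0.506  -0.3669  0.067 ]
 [ 0.4996 -0.2781  0.067 ]
 [ 0.5721 -0.3604  0.067 ]
 [ 0.5692 -0.2739  0.067 ]]
```

```bash
python3 -m creep '1.5 0 0.55 0 0 0 -1.2;1.5 0 0.55 0 0 0 -1.2;1.5 0 0.55 0 0 0 -1.2'
python3 - <<'E'
from h import *
g0=R.from_euler('z',3,degrees=True).as_matrix()@np.diag([1,-1,-1]); rel([.3496,-.3301,.0735],g0)
E
```

```text
clock: 5.72
position: [0.3514, -0.3296, 0.0757]
ee_rot: [3.14, 0.081, 0.001]
force: [-0.2, 0.2, -1.9]
width: 0.277
gripper_force: 54.9
shift cm [-0.1845  0.0435  0.2236] turn deg [ 0.0362 -0.0212 -0.0576]
```

```bash
for i in 1 2 3; do python3 -m creep '1.5 0 0 0 0 0 0' | grep pos; done
```

```text
position: [0.3513, -0.3294, 0.0756]
position: [0.3513, -0.3293, 0.0755]
position: [0.3513, -0.3293, 0.0754]
```

```bash
python3 -m creep '1.5 0 0 0.25 0 0 0;1.5 1 0 0.25 0 0 0;1.5 2 0 0.25 0 0 0;1.5 3.5 0 0.25 0 0 0; 1.5 3.5 0 0.25 0 0 0' | head -5;  python3 -m creep '1.5 0 0 0 0 0 0' | head -4
```

```text
clock: 6.72
position: [0.3884, -0.3272, 0.073]
ee_rot: [3.14, 0.084, 0.002]
force: [0.2, -0.4, -1.3]
width: 0.278
clock: 6.85
position: [0.3861, -0.3274, 0.0728]
ee_rot: [-3.141, -0.082, 0.001]
force: [-0.2, -0.1, -1.8]
```

```bash
python3 -m creep '1.5 1.5 0 0 0 0 0;1.5 3 0 0 0 0 0;1.5 4.3 0 0 0 0 0; 1.5 4.3 0 0 0 0 0; 1.5 4.3 0 0 0 0 0' | head -5;  python3 -m creep '1.5 0.3 0 0 0 0 0;1.5 0.6 0 0 0 0 0;1.5 0.6 0 0 0 0 0' | head -5
```

```text
clock: 7.48
position: [0.4288, -0.3252, 0.0727]
ee_rot: [-3.141, -0.081, 0.001]
force: [-0.1, 0.9, -1.9]
width: 0.28
clock: 7.85
position: [0.4354, -0.325, 0.0729]
ee_rot: [3.14, 0.081, 0.0]
force: [-0.2, -0.7, -1.1]
width: 0.278
```

```bash
for i in 1 2 3; do python3 -m creep '1.5 0.2 0 0 0 0 0;1.5 0.2 0 0 0 0 0' | sed -n 2,4p; done
```

```text
position: [0.4374, -0.3249, 0.0729]
ee_rot: [3.14, 0.081, 0.0]
force: [0.4, -0.1, -0.8]
position: [0.4389, -0.3248, 0.0728]
ee_rot: [3.141, 0.081, -0.001]
force: [-1.0, -0.5, -1.7]
position: [0.439, -0.3246, 0.0723]
ee_rot: [-3.14, -0.08, 0.006]
force: [-7.1, 0.5, 2.5]
```

Contact came at TCP x = 0.439, which puts the tip at 0.564 against the predicted back wall at 0.5645. Now I'll lower onto the floor.

```bash
python3 -m creep '1.5 -0.1 0 0 0 0 0;1.5 -0.1 0 0.2 0 0 0;1.5 -0.1 0 0.2 0 0 0' | sed -n 2,4p; for i in 1 2; do python3 -m creep '1.5 0 0 0.12 0 0 0;1.5 0 0 0.12 0 0 0' | sed -n 2,4p; done
```

```text
position: [0.439, -0.3248, 0.0705]
ee_rot: [-3.14, -0.08, 0.003]
force: [-4.7, -0.3, -0.1]
position: [0.439, -0.3248, 0.0693]
ee_rot: [-3.14, -0.08, 0.003]
force: [-5.3, -0.4, -0.9]
position: [0.4389, -0.3249, 0.0685]
ee_rot: [-3.141, -0.08, 0.003]
force: [-6.8, 0.0, 3.6]
```

Floor contact came at 0.0685, as predicted. Release and retreat upward.

```bash
python3 -m creep '4.5 0 0 0 0 0 0;4.5 0 0 0 0 0 0;4.5 0 0 0 0 0 0;4.5 0 0 -1 0 0 0;4.5 0 0 -3 0 0 0'; python3 -m creep '4.5 0 0 -4 0 0 0;4.5 0 0 -10 0 0 0;4.5 -2 -8 -11 0 0 0;4.5 -4 -14 -11 0 0 0;4.5 -4 -20 -11 0 0 0' | sed -n 2,5p
python3 - <<'E'
from h import *
v=vision.get_image("scene")[:,:,::-1]; cv2.imwrite("pics/r2.png",cv2.resize(v[215:305,190:300],(600,490),interpolation=cv2.INTER_CUBIC)[:400])
g0=R.from_euler('z',7.3,degrees=True).as_matrix()@np.diag([1,-1,-1]); rel([.4125,.280,.20],g0)
E
```

```text
clock: 10.1
position: [0.44, -0.3245, 0.0988]
ee_rot: [-3.14, -0.081, 0.001]
force: [0.6, -0.8, -0.4]
width: 0.492
gripper_force: 0.0
position: [0.3913, -0.1435, 0.2093]
ee_rot: [3.139, 0.079, 0.002]
force: [1.5, 0.3, -0.5]
width: 0.489
shift cm [  4.634  -41.341    0.9903] turn deg [-0.0922 -0.0021 -3.9646]
```

View pics/r2.png

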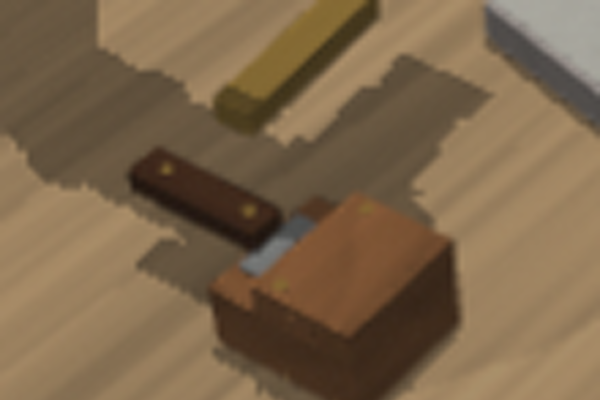

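The scraper is fully home: the blade is under the roof and the handle end is at the lip, around (270,240). Next is the lid bar.

```bash
python3 - <<'E'
from h import *
print(telemetry.observe()["joints"])
for a in(97.3,-82.7):
    g0=R.from_euler('z',a,degrees=True).as_matrix()@np.diag([1,-1,-1]); rel([.4125,.280,.19],g0)
# bar refine: grey bar line in top image
im=cv2.imread("pics/top0.png"); s=im[225:245,208:252].astype(int)
m=(s.max(2)-s.min(2)<30)&(s.sum(2)>330); ys,xs=np.nonzero(m); print(len(xs))
cs,rs=[],[]
for x in range(219,242):
    r=ys[xs==x-208]+225
    if len(r): cs.append(x);rs.append(r.mean())
print(list(zip(cs,np.round(rs,1))))
pf=np.polyfit(cs,rs,1); print(onz("top",[(x,np.polyval(pf,x)) for x in(217.5,230,242)],.1137))
E
```

```text
[ 0.6116  0.172  -0.4557  2.0793  0.0935  0.91   -1.4084]
shift cm [  4.634  -41.3394   1.9903] turn deg [ -0.0715  -0.0748 -93.9646]
shift cm [  4.634  -41.3394   1.9903] turn deg [-0.0734  0.0701 86.0354]
15
[(219, np.float64(234.0)), (220, np.float64(234.0)), (223, np.float64(233.0)), (224, np.float64(233.0)), (225, np.float64(233.0)), (226, np.float64(233.0)), (230, np.float64(232.0)), (231, np.float64(232.0)), (232, np.float64(232.0)), (236, np.float64(231.0)), (237, np.float64(231.0)), (238, np.float64(231.0)), (239, np.float64(231.0))]
[[0.4088 0.3184 0.1137]
 [0.4143 0.2768 0.1137]
 [0.4196 0.2368 0.1137]]
```

```bash
python3 -m creep '3 4.8 -41.2 0 0 0 -10;3 4.8 -41.2 0 0 0 -20;3 4.8 -41.2 0 0 0 -30;3 4.8 -41.2 0 0 0 -40; 3 4.8 -41.2 0 0 0 -50' | sed -n 2,4p
python3 - <<'E'
from h import *
g0=R.from_euler('z',97.4,degrees=True).as_matrix()@np.diag([1,-1,-1]); rel([.414,.279,.19],g0)
E
```

```text
position: [0.4125, 0.1689, 0.2092]
ee_rot: [2.807, 1.408, 0.002]
force: [1.3, -0.7, -0.1]
shift cm [ 8.9083 -6.4663  1.9171] turn deg [  0.1016  -0.0098 -44.1424]
```

```bash
python3 -m creep '3 8.9 -6.4 0 0 0 -10;3 8.9 -6.4 0 0 0 -20;3 8.9 -6.4 0 0 0 -30;3 8.9 -6.4 1 0 0 -40; 3 8.9 -6.4 2 0 0 -44.1' | sed -n 2,6p
python3 -m creep '3 0 0 0 0 0 0;3 0 0 0 0 0 0'| sed -n 2,6p
python3 - <<'E'
from h import *
g0=R.from_euler('z',97.4,degrees=True).as_matrix()@np.diag([1,-1,-1]); rel([.414,.279,.1137],g0); print(telemetry.observe()["joints"])
# scene: find bar in view? project expected bar ends & tips for reference
E
```

```text
position: [0.415, 0.2768, 0.1886]
ee_rot: [2.075, 2.358, 0.001]
force: [-0.0, -0.5, 0.5]
width: 0.326
gripper_force: 0.0
position: [0.415, 0.2768, 0.1889]
ee_rot: [2.082, 2.352, 0.001]
force: [-0.1, 0.6, 0.2]
width: 0.33
gripper_force: 0.0
shift cm [ 0.2348 -0.0771  7.5184] turn deg [ 0.0306  0.0016 -0.436 ]
[ 0.0079  0.4569 -0.9374  1.8986  0.4354  1.0047 -1.    ]
```

```bash
python3 -m creep '3 0.2 -0.1 2 0 0 -0.4;3 0.2 -0.1 4 0 0 -0.4;3 0.2 -0.1 5 0 0 -0.4; 3 0.2 -0.1 5 0 0 -0.4'| sed -n 2,6p
python3 -m creep '3 0 0 1 0 0 0;3 0 0 2 0 0 0;3 0 0 2.2 0 0 0; 3 0 0 2.2 0 0 0'| sed -n 2,6p
python3 -m creep '0.5 0 0 0 0 0 0;0.5 0 0 0 0 0 0;0.5 0 0 0 0 0 0; 0.5 0 0 0 0 0 0; 0.5 0 0 0 0 0 0' 8| sed -n 2,6p
```

```text
position: [0.4135, 0.2784, 0.1383]
ee_rot: [2.073, 2.361, -0.001]
force: [0.0, 0.0, -0.4]
width: 0.325
gripper_force: 0.0
position: [0.4135, 0.2785, 0.1161]
ee_rot: [-2.072, -2.361, 0.001]
force: [0.4, -0.4, 0.5]
width: 0.325
gripper_force: 0.0
position: [0.4153, 0.2788, 0.1167]
ee_rot: [2.073, 2.359, 0.004]
force: [4.4, 0.3, -0.8]
width: 0.108
gripper_force: 8.0
```

```bash
python3 -m creep '0.5 0 0.2 -1 0 0 0;0.5 0 0.67 -2.95 0 0 0;0.5 0 1.74 -5.67 0 0 0; 0.5 0 3.21 -8.2 0 0 0; 0.5 0 3.21 -8.2 0 0 0' 15| sed -n 2,6p
```

```text
position: [0.4475, 0.2827, 0.1996]
ee_rot: [2.074, 2.358, 0.004]
force: [4.7, 0.4, -3.4]
width: 0.101
gripper_force: 15.0
```

```bash
python3 -m creep '0.5 0 1.82 -2.28 0 0 0;0.5 0 3.97 -4.26 0 0 0;0.5 0 6.39 -5.9 0 0 0; 0.5 0 9.02 -7.16 0 0 0; 0.5 0 9.02 -7.16 0 0 0' 15| sed -n 2,6p
```

```text
position: [0.5356, 0.2944, 0.2706]
ee_rot: [2.073, 2.36, 0.0]
force: [-2.7, -5.5, 12.8]
width: 0.105
gripper_force: 15.0
```

```bash
python3 -m creep '0.5 0 0 -0.2 0 0 0;0.5 0 0.1 -0.4 0 0 0' 10| sed -n 2,6p
python3 - <<'E'
import numpy as np
from scipy.optimize import least_squares
u=np.array([.9917,.1288]); P=np.array([[.4153,.2788,.1167],[.4475,.2827,.1996],[.5356,.2944,.2706]]); s=(P[:,:2]-P[0,:2])@u; z=P[:,2]
r=least_squares(lambda c:np.hypot(s-c[0],z-c[1])-.195,[.193,.0885]); print(s,r.x,r.fun, np.arctan2(z-r.x[1],r.x[0]-s))
E
```

```text
position: [0.535, 0.2939, 0.2715]
ee_rot: [-2.071, -2.361, 0.005]
force: [3.0, 2.6, -15.5]
width: 0.105
gripper_force: 10.0
[0.         0.03243506 0.12131079] [0.19311214 0.08925529] [ 5.25868184e-05 -8.18645746e-05  4.18864367e-05] [0.1411726  0.60177671 1.19379614]
```

```bash
python3 -m creep '0.5 0 1.3 -0.3 0 0 0;0.5 0 2.7 -0.6 0 0 0;0.5 0 5.6 -1.03 0 0 0;0.5 0 8.5 -1.0 0 0 0;0.5 0 8.5 -1.0 0 0 0' 6| sed -n 2,6p;python3 -m creep '0.5 0 0 0 0 0 0' 6| sed -n 2,6p
```

```text
position: [0.6231, 0.3056, 0.2846]
ee_rot: [2.075, 2.358, 0.004]
force: [3.5, -3.0, 3.9]
width: 0.103
gripper_force: 6.0
position: [0.621, 0.3054, 0.2848]
ee_rot: [2.073, 2.359, 0.002]
force: [2.2, -2.8, 4.3]
width: 0.107
gripper_force: 6.0
```

```bash
python3 -m creep '0.5 0 1 0.08 0 0 0;0.5 0 2 0.22 0 0 0;0.5 0 2.7 0.35 0 0 0;0.5 0 2.7 0.35 0 0 0;0.5 0 2.7 0.35 0 0 0' 6| sed -n 2,6p
python3 -m creep '2.6 0 0 0 0 0 0;2.6 0 0 0 0 0 0;2.6 0 0 0 0 0 0;2.6 0 0 -1.5 0 0 0;2.6 0 0 -4 0 0 0'| sed -n 2,6p
```

```text
position: [0.6474, 0.309, 0.2802]
ee_rot: [2.072, 2.361, 0.001]
force: [2.6, -2.3, 2.4]
width: 0.103
gripper_force: 6.0
position: [0.6467, 0.3089, 0.3209]
ee_rot: [-2.072, -2.361, 0.002]
force: [0.8, 0.0, 1.0]
width: 0.281
gripper_force: 0.0
```

```bash
python3 -m creep '4 -3 -5 -1 0 0 0;4 -10 -10 -2 0 0 0;4 -28 -15 -2 0 0 0;4 -28 -15 -2 0 0 0;4 -28 -15 -2 0 0 0'| sed -n 2,3p
python3 -m creep '4 -15 -4 0 0 0 0;4 -15 -4 0 0 0 0; 4 -15 -4 0 0 0 0'| sed -n 2,3p
python3 - <<'E'
from h import *
t=vision.get_image("top")[:,:,::-1];s=vision.get_image("scene")[:,:,::-1]
cv2.imwrite("pics/top3.png",t);cv2.imwrite("pics/scene3.png",s)
a=cv2.resize(t[160:250,185:265],None,fx=5,fy=5,interpolation=cv2.INTER_CUBIC);b=cv2.resize(s[125:215,325:405],None,fx=5,fy=5,interpolation=cv2.INTER_CUBIC)
cv2.imwrite("pics/case.png",np.hstack([a,b]))
E
```

```text
position: [0.5381, 0.032, 0.3414]
ee_rot: [2.071, 2.36, 0.001]
position: [0.5178, -0.1244, 0.3411]
ee_rot: [2.076, 2.355, -0.002]
```

View pics/case.png

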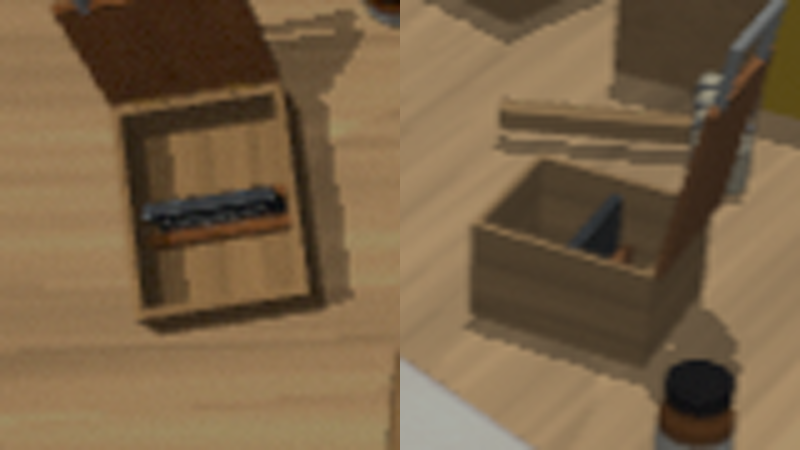

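The left half (top view) shows the open case with rim corners near (120,108), (282,88), (310,298), (142,315). The tile's grey top edge runs from (143,213) to (284,195), with its dark face below. The right half shows the lid standing open and the tile edge at (572,245) to (620,200).

```bash
python3 - <<'E'
from h import *
k=lambda P:(np.array(P,float)+.5)/5-.5+[185,160]
print("rim",onz("top",k([(120,108),(282,88),(310,298),(142,315)]),.085))
print("tile mid",onz("top",k([(143,213),(284,195)]),.076))
sc=lambda P:(np.array(P,float)-[400,0]+.5)/5-.5+[325,125]
print("sc tile top far-left end",onz("scene",sc([(620,197)]),.076), "rim sc",onz("scene",sc([(545,160),(472,228),(655,275)]),.085))
# column profile through the tile in top view
t=cv2.imread("pics/top3.png")
for x in(217,222,228,234,239): print(x,t[192:212,x].sum(1)//3)
# expected tile top corners given case pose
u=np.array([.9917,.1288]);v=np.array([-.1288,.9917]);c=np.array([.5324,.294])
for name,dx in(("back",.005),("front",-.005)):
    print(name,(proj("top",[np.r_[c+u*dx+v*dy,.076] for dy in(.045,-.045)])-[185,160]+.5)*5)
E
```

```text
rim [[0.5974 0.3577 0.085 ]
 [0.6087 0.2453 0.085 ]
 [0.4606 0.2256 0.085 ]
 [0.452  0.3403 0.085 ]]
tile mid [[0.5244 0.3426 0.076 ]
 [0.5345 0.245  0.076 ]]
sc tile top far-left end [[0.5272 0.3444 0.076 ]] rim sc [[0.4568 0.3433 0.085 ]
 [0.4662 0.2266 0.085 ]
 [0.6119 0.2551 0.085 ]]
217 [66 64 60 67 65 62 63 60 54 59 53 17 30 22 38 39 40 32 57 64]
222 [100 101 100 104 106 102  98  70  56  58  34  33  52  42  67  64  49  75
 101 102]
228 [101 101 102 100 101  96  85  55  59  45  34  50  44  72  57  45  72  95
  98  96]
234 [ 99 101 104 104 104  95  56  58  43  29  49  45  77  68  53  78 108 109
 108 109]
239 [ 97 100  99 100  94  62  49  59  22  11  28  59  71  56  59 100  97 101
 101  98]
back [[148.5105 203.1986]
 [277.3659 183.4303]]
front [[150.1619 217.2264]
 [279.1683 197.4071]]
```

```bash
cat > t.py <<'E'
from h import *
import sys
def tgt(gz,phi=15.,yaw=7.,c=(.531,.2935)):
    ph,a=np.radians(phi),np.radians(yaw); u=np.array([np.cos(a),np.sin(a),0]);k=np.array([0,0,1.])
    z=np.sin(ph)*u-np.cos(ph)*k; y=np.cos(ph)*u+np.sin(ph)*k; x=np.cross(y,z)
    return np.r_[c,gz]-.003*z,np.c_[x,y,z]
if __name__=="__main__":
    rel(*tgt(*map(float,sys.argv[1:])))
E
python3 t.py .20; python3 t.py .2 0
```

```text
shift cm [41.3877  6.3792 13.7054] turn deg [-15.0079   0.0996   0.0971]
shift cm [41.3876  6.4569 13.6951] turn deg [-0.0079  0.1111  0.083 ]
```

```bash
python3 -m creep '3 41.4 4 0 0 0 0;3 41.4 4 0 -5 0 0;3 41.4 4 0 -10 0 0;3 41.4 4 0 -15 0 0;3 41.4 4 0 -15 0 0'| sed -n 2,3p
python3 t.py .2
```

```text
position: [0.506, 0.1946, 0.3416]
ee_rot: [1.945, 2.219, 0.295]
shift cm [ 9.5001 -0.0672 14.3341] turn deg [ 0.2139 -0.0352  0.5254]
```

```bash
python3 -m creep '3 6 0 2 0 0 0.5;3 9.5 -0.1 6 0 0 0.5;3 9.5 -0.1 12 0 0 0.5;3 9.5 -0.1 14.3 0 0 0.5;3 9.5 -0.1 14.3 0 0 0.5'| sed -n 2,4p
python3 t.py .2; python3 t.py .1; python3 t.py .072
```

```text
position: [0.5301, 0.2915, 0.2007]
ee_rot: [1.958, 2.216, 0.29]
force: [-0.1, -0.7, 1.1]
shift cm [ 0.1837  0.0898 -0.2042] turn deg [-0.1473 -0.1023  0.0375]
shift cm [ 0.1681 -2.4736  9.4617] turn deg [-0.1473 -0.1023  0.0375]
shift cm [ 0.1638 -3.1913 12.1681] turn deg [-0.1473 -0.1023  0.0375]
```

```bash
python3 -m creep '3 0.2 -0.6 2.6 0 0 0;3 0.2 -1.5 6 0 0 0;3 0.2 -2.2 8.5 0 0 0;3 0.2 -2.47 9.46 0 0 0;3 0.2 -2.47 9.46 0 0 0'| sed -n 2,4p
python3 t.py .09; python3 t.py .072
```

```text
position: [0.5317, 0.2938, 0.1051]
ee_rot: [1.959, 2.213, 0.295]
force: [-0.8, -0.1, 0.2]
shift cm [-0.0253 -0.4665  1.1424] turn deg [ 0.0634 -0.1478 -0.0467]
shift cm [-0.0302 -0.9343  2.8806] turn deg [ 0.0634 -0.1478 -0.0467]
```

```bash
python3 -m creep '3 0 -0.25 0.6 0 0 0;3 0 -0.45 1.15 0 0 0;3 0 -0.7 2 0 0 0;3 0 -0.7 2 0 0 0'| sed -n 2,4p
python3 -m creep '3 0 -0.23 0.85 0 0 0;3 0 -0.23 0.85 0 0 0'| sed -n 2,4p
```

```text
position: [0.5295, 0.2926, 0.0819]
ee_rot: [1.959, 2.213, 0.291]
force: [-0.5, 0.1, -0.3]
position: [0.5295, 0.2926, 0.0732]
ee_rot: [1.959, 2.213, 0.292]
force: [-0.4, 0.0, 0.5]
```

```bash
python3 -m creep '0.3 0 0 0 0 0 0;0.3 0 0 0 0 0 0;0.3 0 0 0 0 0 0;0.3 0 0 0 0 0 0;0.3 0 0 0 0 0 0' 20| sed -n 2,6p
python3 t.py .12
```

```text
position: [0.5296, 0.2931, 0.0742]
ee_rot: [1.959, 2.213, 0.293]
force: [-4.1, -0.7, 5.6]
width: 0.153
gripper_force: 18.8
shift cm [ 0.0381  1.3224 -4.6895] turn deg [-0.003  -0.1142 -0.0358]
```

```bash
python3 -m creep '0.3 0 0.13 -0.5 0 0 0;0.3 0 0.26 -1 0 0 0;0.3 0 0.26 -1 0 0 0' 25| sed -n 2,6p
python3 -m creep '0.3 0 0.26 -1 0 0 0;0.3 0 0.52 -2 0 0 0;0.3 0 0.52 -2 0 0 0' 25| sed -n 2,6p
```

```text
position: [0.5283, 0.2922, 0.0836]
ee_rot: [1.96, 2.214, 0.289]
force: [-6.4, -2.4, 2.2]
width: 0.143
gripper_force: 23.9
position: [0.5306, 0.2932, 0.1059]
ee_rot: [1.959, 2.212, 0.296]
force: [-0.0, -0.7, -1.5]
width: 0.107
gripper_force: 25.0
```

The opening is now 9.9 mm, so the tile has aligned flat with the pads and is lifted. I'll tighten the grip and raise it clear.

```bash
python3 -m creep '0.3 0 0 0 0 0 0;0.3 0 0.8 -3 0 0 0;0.3 0 1.9 -7 0 0 0;0.3 0 3.4 -12.6 0 0 0;0.3 0 3.4 -12.6 0 0 0' 45| sed -n 2,6p
python3 t.py .23 0 -12.5 .52 .0035 2>/dev/null || python3 -c "
from t import *
rel(*tgt(.23,15,-12.5,(.52,.0035)));rel(*tgt(.23,0,-12.5,(.52,.0035)))"
```

```text
position: [0.5316, 0.2946, 0.24]
ee_rot: [1.958, 2.21, 0.304]
force: [0.8, 0.0, -1.9]
width: 0.108
gripper_force: 45.0
shift cm [-28.7356  -4.7316  -0.7352] turn deg [ 0.3296 -5.414  18.6977]
shift cm [-28.7615  -4.6583  -0.7258] turn deg [15.1847 -2.9358 19.3014]
```

```bash
python3 -m creep '0.3 -5 -1 -0.5 0 0 0;0.3 -28.8 -4.7 -0.7 3 -0.6 4;0.3 -28.8 -4.7 -0.7 7 -1.3 9;0.3 -28.8 -4.7 -0.7 11 -2 14;0.3 -28.8 -4.7 -0.7 15.2 -2.9 19.3'| sed -n 2,6p
python3 -c "
from t import *
rel(*tgt(.20,0,-12.5,(.52,.0035)));rel(*tgt(.13,0,-12.5,(.52,.0035)))"
```

```text
position: [0.5173, -0.0022, 0.2284]
ee_rot: [-2.452, -1.959, 0.017]
force: [0.2, 0.5, -2.0]
width: 0.102
gripper_force: 45.0
shift cm [0.6311 0.16   2.5322] turn deg [-0.4982  0.3878 -0.248 ]
shift cm [0.6786 0.2207 9.5318] turn deg [-0.4982  0.3878 -0.248 ]
```

```bash
python3 -m creep '0.3 0.3 0.1 2 0 0 0;0.3 0.68 0.2 5 -0.5 0.4 -0.3;0.3 0.68 0.2 8 -0.5 0.4 -0.3;0.3 0.68 0.2 9.5 -0.5 0.4 -0.3;0.3 0.68 0.2 9.5 -0.5 0.4 -0.3'| sed -n 2,6p
python3 -m creep '0.3 0 0 0 0 0 0;0.3 0 0 0 0 0 0' | sed -n 2,3p
python3 -c "
from t import *
rel(*tgt(.13,0,-12.5,(.52,.0035)))
s=vision.get_image('scene')[:,:,::-1];cv2.imwrite('pics/fin.png',s);t=vision.get_image('top')[:,:,::-1];cv2.imwrite('pics/fint.png',t)
h=s[170:260,270:370].astype(int)
d=(h.sum(2)<190)
# dark slate: bluish
m=(h[...,0]-h[...,2]>-2)&(h.sum(2)<260)
# expected tile corners, lower and upper
st=telemetry.observe();A=R.from_rotvec(st['ee_rot']).as_matrix();p=st['position']
q=proj('scene',[p+A@np.array(c) for c in((.045,.005,-.002),(-.045,.005,-.002),(-.045,.005,.068),(.045,.005,.068))]);print(q)
k=(((h[...,0]-h[...,2])>3)&(h.sum(2)<330)).astype(np.uint8)
n,l,stt,ce=cv2.connectedComponentsWithStats(k);i=1+stt[1:,4].argmax();c=max(cv2.findContours((l==i).astype(np.uint8),0,2)[0],key=cv2.contourArea)
print(stt[i]+[270,170,0,0,0],cv2.approxPolyDP(c,2,True)[:,0]+[270,170])
for r in range(190,250,4): print(r,[tuple(s[r,x]) for x in (300,310,318,326)][1:3])
"
```

```text
position: [0.5201, 0.0067, 0.1333]
ee_rot: [-2.444, -1.974, -0.002]
force: [0.1, 0.9, -1.6]
width: 0.103
gripper_force: 45.0
position: [0.5215, 0.007, 0.1354]
ee_rot: [2.443, 1.972, 0.007]
shift cm [-0.3735 -0.0701  0.2364] turn deg [ 0.2706 -0.1198  0.3192]
[[326.7535 186.7246]
 [306.6461 197.0903]
 [307.1329 213.5365]
 [326.6862 202.9581]]
[289 171   3   5   5] [[289 171]
 [291 175]]
190 [(np.uint8(75), np.uint8(83), np.uint8(84)), (np.uint8(73), np.uint8(80), np.uint8(82))]
194 [(np.uint8(38), np.uint8(37), np.uint8(34)), (np.uint8(75), np.uint8(82), np.uint8(84))]
198 [(np.uint8(33), np.uint8(32), np.uint8(30)), (np.uint8(32), np.uint8(31), np.uint8(30))]
202 [(np.uint8(31), np.uint8(30), np.uint8(28)), (np.uint8(32), np.uint8(31), np.uint8(29))]
206 [(np.uint8(33), np.uint8(32), np.uint8(30)), (np.uint8(41), np.uint8(40), np.uint8(38))]
210 [(np.uint8(33), np.uint8(32), np.uint8(31)), (np.uint8(162), np.uint8(171), np.uint8(172))]
214 [(np.uint8(125), np.uint8(132), np.uint8(133)), (np.uint8(137), np.uint8(145), np.uint8(147))]
218 [(np.uint8(105), np.uint8(111), np.uint8(111)), (np.uint8(106), np.uint8(111), np.uint8(113))]
222 [(np.uint8(106), np.uint8(112), np.uint8(113)), (np.uint8(106), np.uint8(112), np.uint8(113))]
226 [(np.uint8(107), np.uint8(113), np.uint8(114)), (np.uint8(106), np.uint8(112), np.uint8(113))]
230 [(np.uint8(105), np.uint8(111), np.uint8(112)), (np.uint8(104), np.uint8(110), np.uint8(111))]
234 [(np.uint8(106), np.uint8(113), np.uint8(114)), (np.uint8(104), np.uint8(109), np.uint8(111))]
238 [(np.uint8(101), np.uint8(105), np.uint8(108)), (np.uint8(78), np.uint8(81), np.uint8(85))]
242 [(np.uint8(80), np.uint8(82), np.uint8(87)), (np.uint8(82), np.uint8(86), np.uint8(93))]
246 [(np.uint8(78), np.uint8(87), np.uint8(95)), (np.uint8(69), np.uint8(92), np.uint8(111))]
```

```bash
python3 -m creep '0.3 -0.35 0 0.2 0.2 0 0.3;0.3 -0.35 0 0.2 0.2 0 0.3;0.3 -0.35 0 0.2 0.2 0 0.3;0.3 -0.35 0 0.2 0.2 0 0.3' | sed -n 1,6p
python3 -c "
from t import *
rel(*tgt(.13,0,-12.5,(.52,.0035)))
s=cv2.imread('pics/fin.png').sum(2).astype(int)
b=[]
for x in range(300,332):
    r=[y for y in range(203,222) if s[y,x]<260 ] ; b.append((x,max(r) if r else 0))
print(b)
q=[(y,[x for x in range(295,340) if s[y,x]<135]) for y in (200,203,206,209)]; print([(y,min(r),max(r)) for y,r in q if r])
"
```

```text
clock: 25.22
position: [0.5201, 0.0035, 0.1324]
ee_rot: [-2.448, -1.966, -0.002]
force: [0.3, 0.2, -1.2]
width: 0.103
gripper_force: 45.0
shift cm [-0.0049 -0.0092 -0.057 ] turn deg [-0.0256 -0.1096  0.0302]
[(300, 0), (301, 0), (302, 0), (303, 0), (304, 0), (305, 0), (306, 0), (307, 212), (308, 212), (309, 212), (310, 211), (311, 211), (312, 210), (313, 209), (314, 209), (315, 208), (316, 208), (317, 207), (318, 207), (319, 206), (320, 206), (321, 205), (322, 204), (323, 204), (324, 203), (325, 203), (326, 0), (327, 0), (328, 0), (329, 0), (330, 0), (331, 0)]
[(200, 307, 326), (203, 307, 324), (206, 308, 318), (209, 307, 313)]
```

The tile's bottom slope, edges and height all match the prediction. Before signing off I'll settle and check that the lid and bystanders haven't moved.

```bash
python3 -m creep '0.3 0 0 0 0 0 0;0.3 0 0 0 0 0 0;0.3 0 0 0 0 0 0;0.3 0 0 0 0 0 0' | sed -n 1,4p
python3 -c "
from h import *
s=vision.get_image('scene')[:,:,::-1].astype(int);a=cv2.imread('pics/scene3.png').astype(int);z=cv2.imread('pics/scene0.png').astype(int)
D=lambda p,q,b:np.abs(p-q)[b[1]:b[3],b[0]:b[2]].mean().round(1)
print('lid',D(s,a,(455,125,480,180)),D(s,a,(452,125,476,180)),D(s,a,(380,125,405,185)))
for n,b in dict(jar=(374,195,396,226),dish=(355,232,385,258),cup=(322,258,348,294),weight=(228,208,262,240),tape=(170,295,210,330),brush=(282,166,326,194),mallet=(383,138,398,164)).items(): print(n,D(s,z,b))
rel([0,0,0],np.eye(3)); print(telemetry.observe()['dq'])
"
```

```text
clock: 25.72
position: [0.5201, 0.0035, 0.1324]
ee_rot: [-2.449, -1.966, -0.002]
force: [0.4, -0.6, -2.4]
lid 1.8 1.7 1.3
jar 6.7
dish 5.9
cup 3.6
weight 5.3
tape 5.1
brush 40.7
mallet 31.4
shift cm [-11.5969 -50.698   13.2437] turn deg [140.2871 112.6413   0.1003]
[ 0.     -0.0027 -0.0024  0.0022 -0.0004 -0.0002 -0.0002]
```

```bash
python3 -c "
from h import *
t=vision.get_image('top')[:,:,::-1].astype(int);z=cv2.imread('pics/top0.png').astype(int);a=cv2.imread('pics/top3.png').astype(int)
for n,b in dict(brush=(254,230,274,288),mallet=(138,195,188,262),weight=(340,245,383,264)).items():
  for k,q in(('t0',z),('t3',a)): print(n,k,np.abs(t-q)[b[1]:b[3],b[0]:b[2]].mean().round(1),np.abs(a-z)[b[1]:b[3],b[0]:b[2]].mean().round(1))
f=t[230:288,254:274]; m=(f.max(2)-f.min(2)<25)&(f.sum(2)>150); g=z[230:288,254:274]; m0=(g.max(2)-g.min(2)<25)&(g.sum(2)>150)
for k in(m,m0): y,x=np.nonzero(k); print(len(x),x.mean(),y.mean())
print(np.abs(t-z)[230:288,254:274].mean(2).mean(1).round())
"
```

```text
brush t0 10.9 8.0
brush t3 3.0 8.0
mallet t0 10.7 7.9
mallet t3 3.1 7.9
weight t0 48.4 25.1
weight t3 34.7 25.1
349 8.650429799426934 40.49283667621776
344 8.590116279069768 40.42151162790697
[13. 12. 11. 12. 11. 11. 12. 11. 12. 11. 11. 11. 11. 11. 12. 11. 11. 12.
 11. 11. 11. 12. 11. 10. 10. 10. 10. 12. 12. 12. 13. 13. 13. 13. 13. 12.
 12.  9.  9.  9. 10.  9. 10.  9.  9. 10.  9.  9.  9.  9.  9. 10. 10. 10.
 10. 11. 12. 12.]
```

Nothing has moved; the differences are only uniform brightness changes and the arm occluding the view. Handing in.

```bash
python3 -c "
from cell import job; print(job.sign_off())"
```

```text
the job is handed in; nothing more can be done
None
```

I handed the job in at about 26 s: the scraper is fully home in the rack and released, the lid stands open at about 1.76 rad, and the tile is held upright and still about 3.5 cm above the slab's middle, its faces parallel to the front edge, with the other things undisturbed as far as the cameras could show.

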